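# Hang the drained shell basket on the spring balance

## Task

Weigh the shell sample: lift the wire mesh basket out of the glass soak pot, where only the top of its handle can be reached, stand it upright on the blue ribbed draining tray and let go of it. Then take it again so that the top of the handle is free, hang it by the handle on the hook of the spring balance without pulling the spring down to its stop, and leave it hanging level and still. Do not tip the basket or the pot over, and leave the other things on the bench where they are.

Things in the scene. Friction and masses are not known exactly. Their poses are not given: they have to be found in the camera images.
- basket: Steel wire basket of shells, 160 g (0.7 to 1.4 times that). Mesh cup 50 mm across, 46 mm high, under a stiff stirrup handle of 8 mm round bar; 104 mm high in all. Origin: centre of the underside, z up; the handle stands in its y-z plane. It starts upright in the pot, on the pot's 5 mm floor, the handle top 12 mm above the rim, turned up to 1.1 rad.
- handle_top (a point): Middle of the handle's top bar, on the bar's centre line, 100 mm above the underside. The bar is 8 mm thick and runs along the basket's y, falling 3 mm to y = +-13 mm, then steeper into the legs. The window below it is 48 mm high and 30 mm wide between the legs.
- handle_sides (a point): Midpoint between the handle's two upright legs, 75 mm above the underside. The legs' centre lines are at y = +-19 mm (46 mm over the outsides), straight from 62 to 88 mm above the underside.
- pot: Clear glass straight-sided pot, 82 mm outside and 74 mm inside diameter, 97 mm high, floor 5 mm thick, 0.5 kg, standing loose on the bench. Origin: centre of the underside. Fingers fit into its mouth beside the handle's top bar, but not outside the handle's legs.
- tray: Blue ribbed draining tray, 110 x 110 mm, fixed; the ribs' tops are 8 mm above the bench. Origin: centre of the underside; z up. Pot and tray may stand in either of two places.
- balance: White and grey bench spring balance, fixed. Origin on the bench straight below the seat of its hook. The hook's arm points along the balance's -x, to the front; the base plate (16 mm high) reaches from x = -48 to +198 mm, y = +-50 mm; the white spring housing stands from x = 125 mm back, 102 to 278 mm high.
- hook_seat (a point): Upper side of the hook's bar at its lowest point, the seat where a handle hangs; 168 mm above the bench unloaded. 6 mm round bar in the balance's x-z plane: behind the seat (+x) it rises 20 mm and runs level back to the housing; in front (-x) the tip curves up, ending 25 mm before the seat and 18 mm above it.
- balance_arm (a joint): Travel of the hook's arm straight down, m: 0 unloaded, stop at 0.040; spring 100 N/m (about 10 mm per 100 g), damped.
- wash_bottle: White squeeze bottle with red cap and bent jet, 197 mm high; bystander. Origin: underside.
- dropper: Amber dropper bottle with red bulb, 36 mm across, 94 mm high; bystander. Origin: centre of the underside.
- vial: Glass vial with blue cap, 29 mm across, 66 mm high; bystander. Origin: centre of the underside.
- tally: Hand tally counter, 75 x 57 x 25 mm, lying; bystander. Origin: underside.
- fine_forceps: Steel forceps, 112 mm long, lying; bystander. Origin: underside.
- vial_blue: Glass vial with dark blue cap, 23 mm across, 51 mm high; bystander. Origin: centre of the underside.
Things that resemble listed ones, but are neither listed nor needed, are in the scene too. Leave any yellow look-alike of the basket alone.

How it is judged:
On the way:
1. the basket stands upright on the draining tray, let go (horizontal distance between basket and tray below 0.045 m and z of basket in the frame of tray between 0.004 and 0.014 m and angle between basket's own z axis and vertical below 0.1 rad and contact force between basket and tray above 0.3 N and contact force between basket and the fingers below 0.1 N), for 0.2 s.
At the end, for the whole second after the job is handed in: The basket hangs by its handle in the seat of the balance's hook (top bar within 18 mm of the seat), carried by the spring (arm down more than 7 mm), within 0.2 rad of level, slower than 40 mm/s and let go (distance between handle_top and hook_seat below 0.018 m and value of joint balance_arm above 0.007 m and angle between basket's own z axis and vertical below 0.2 rad and linear speed of basket below 0.04 m/s and contact force between basket and the fingers below 0.1 N); the robot touches nothing.
It fails at once if the basket is tipped by more than 0.6 rad, so that shells would spill (angle between basket's own z axis and vertical above 0.6 rad).
It fails at once if the spring is pulled down to its stop (arm beyond 38 mm) (value of joint balance_arm above 0.038 m).
It fails at once if the pot is tipped by more than 0.3 rad (angle between pot's own z axis and vertical above 0.3 rad).
It fails at once if a bystander (wash bottle, dropper bottle, either vial, tally counter, forceps) is moved by more than 30 mm (distance of any of wash_bottle, dropper, vial, tally, fine_forceps, vial_blue from where it was at the start of the episode above 0.03 m).
It also fails if it takes over 58 s, if anything falls off the work surface, if the arm or the gripper's body presses on something with over 40 N, if the wrist force passes 120 N, or if a joint passes its speed limit or range.

## Robot

A 6-joint arm with a two-finger parallel gripper is mounted at the origin on a cart in front of the work surface, level with it; the furniture and walls round the work are solid. World frame = base frame: x ahead of the robot, y to its left, z up, the work surface at z = 0. Lengths are in m, angles in rad, forces in N, time in s.
With the tool pointing down it reaches from about 0.325 to 0.9 m from the base axis. Payload 3.5 kg.
Tool frame: the origin (TCP) lies midway between the tips of the shut fingers; the grasp point (between the pads) lies 19 mm behind it; z points along the fingers, y is the line along which they close (so a half turn about z gives the same grasp; the last joint's range is limited). The gripper opens to 85 mm and grips with 20 to 120 N. Pads are 22 mm wide; open, the fingers measure 114 mm over their backs; the gripper's body (76 mm by 85 mm) begins 54 mm behind the grasp point. The pads swing forward as they close: fully open they stand 13 mm farther back than shut.
Start: joints at [1.199, 0.276, -0.026, 1.268, 0, 1.467], TCP at [0.166, 0.603, 0.231] pointing down, gripper open.
Joint ranges: [-3.12, 3.12], [-0.85, 1.88], [-1.08, 1.24], [-1.95, 2.15], [-1.57, 1.53], [-3.14, 3.14]. Speed limits (rad/s): [2.57, 2.57, 3.14, 3.14, 3.14, 3.14].

## Interface

Orientations are given as a unit quaternion [x, y, z, w].
In Python, from cell import robot, hand, readout, viewer, order gives the robot as it stands. Calls block until the motion is done:
- robot.movep(position, orientation): joint-space move of the TCP to a pose.
- robot.move_linear(position, speed=0.15, rot=None): straight line of the TCP; rot=None keeps the orientation; speed is the mean speed in m/s.
- robot.move_j(angles): joint-space move.
- hand.gripper_to(opening, grasp_force=None): opening from 0.0 (shut) to 1.0 (fully open); grasp_force is the grip in N (None keeps the last); returns when the fingers have stopped.
- robot.dwell(seconds).
- robot.inverse_kinematics(position, orientation): joint angles nearest the present ones, or None.
- readout.state(): the state.
- viewer.grab_frame(name): name is "scene" or "top" or "wrist"; returns the picture (420x560x3 uint8, blue, green, red); there is no depth.
- viewer.get_calibration(name): a dict with "fx", "fy", "cx", "cy" (pixels), "origin" and "rotation" of the camera in the world. Camera axes: x right, y down, z forward; pixel columns grow to the right and rows downward; lengths in m; the calibration is good to about 2 mm. A picture is of the moment at which its call begins: read the wrist's pose just before it. get_calibration takes no time and is no camera call; for the wrist camera it gives the pose at the moment of the call.
A pose or a line that the arm cannot do raises robot.MotionError and nothing moves.
- order.hand_in(): hands the job in; it is judged then, once.
The state is a dict: "time": time; "joint_positions": joint angles; "qd": joint speeds; "tau": joint torques, N m; "position": TCP position; "ee_rot": TCP orientation; "ft_force": force on the tool from outside, world axes, zero at the start; "ft_torque": the same for the moment, N m; "width": opening from 0.0 (shut) to 1.0 (fully open); "gripper_force": force on a finger pad.
Only numpy, scipy, OpenCV 4.12 (cv2) and the standard library are available. Lean on these libraries where they do the work, as an engineer would, in place of code of your own. Each camera call takes 0.05 s, during which the arm holds its last target. There are 200 camera calls.

## Working session

There is one attempt and no reset: what is moved stays moved. The work goes in short steps, each a Python script; the robot and the scene stay as the last script left them, time stands still between calls to the robot, and variables do not carry over. Pictures are saved under pics/ and viewed, at most 10 in all, crops included, and the job is handed in when it is done.

```bash
mkdir -p pics; ls
cat > h.py <<'E'
import numpy as np, cv2
from cell import robot, hand, readout, viewer, order
from scipy.spatial.transform import Rotation as R
def ray(c,u,v):
    K=np.asarray(c["rotation"]); d=K@np.array([(u-c["cx"])/c["fx"],(v-c["cy"])/c["fy"],1]); return np.array(c["origin"]),d
def atz(c,u,v,z):
    o,d=ray(c,u,v); return o+d*(z-o[2])/d[2]
def proj(c,p):
    q=np.asarray(c["rotation"]).T@(np.array(p)-c["origin"]); return c["cx"]+c["fx"]*q[0]/q[2], c["cy"]+c["fy"]*q[1]/q[2]
def tri(c1,a,c2,b):
    o1,d1=ray(c1,*a);o2,d2=ray(c2,*b)
    s=np.linalg.lstsq(np.c_[d1,-d2],o2-o1,rcond=None)[0]; p,q=o1+d1*s[0],o2+d2*s[1]
    return (p+q)/2,np.linalg.norm(p-q)
def down(yaw): # tool z down, tool y (closing) along (cos yaw, sin yaw)
    y=np.array([np.cos(yaw),np.sin(yaw),0]); z=np.array([0,0,-1.]); return R.from_matrix(np.c_[np.cross(y,z),y,z]).as_quat()
E
python3 - <<'E'
from h import *
for n in("scene","top"):
    f=viewer.grab_frame(n); cv2.imwrite(f"pics/{n}0.png",cv2.resize(f,(800,600),interpolation=cv2.INTER_CUBIC)); c=viewer.get_calibration(n); print(n,c)
s=readout.state();print(s)
E
```

```text
pics
scene {'fx': 476.0122820209861, 'fy': 476.0122820209861, 'cx': 278.2160995696076, 'cy': 211.9509193207427, 'origin': array([-0.53117569, -0.81711769,  0.90666217]), 'rotation': array([ 0.77158738, -0.41175383,  0.23405699, -0.42465166])}
top {'fx': 472.44746466862574, 'fy': 472.44746466862574, 'cx': 274.9787384779685, 'cy': 208.15445742690733, 'origin': array([ 0.27079817, -0.13972743,  1.65807564]), 'rotation': array([-0.69846374,  0.71069859, -0.05838693,  0.06038945])}
{'time': 0.1, 'joint_positions': array([ 1.19854124e+00,  2.77069697e-01, -2.77683759e-02,  1.26797751e+00,
       -1.15597710e-05,  1.46740717e+00]), 'qd': array([ 0.00107069, -0.00139506,  0.00513765, -0.0009836 , -0.00102481,
        0.00071793]), 'tau': array([ 4.43010022e-04, -4.46705461e+01,  2.96128982e+01,  8.43708753e-03,
       -4.95000495e-05,  4.10780716e-07]), 'position': array([0.1657709 , 0.6018795 , 0.23025197]), 'ee_rot': array([ 1.34028337e-01,  9.90976985e-01, -9.82570668e-04, -2.32237311e-04]), 'ft_force': array([-0.2815999 ,  1.0016003 , -0.42817934]), 'ft_torque': array([ 0.00519475, -0.04520902, -0.057547  ]), 'gripper_force': 0.0, 'width': 1.0013024848829544}
```

View pics/scene0.png

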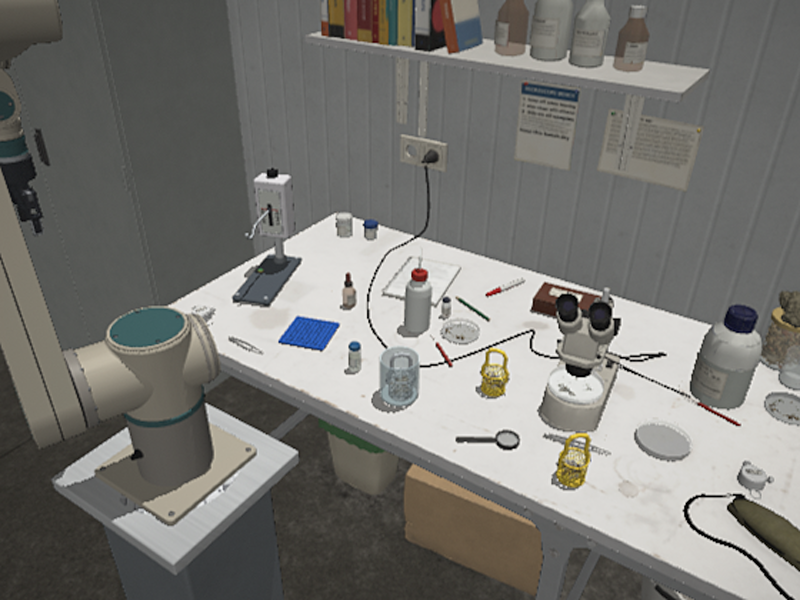

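View pics/top0.png

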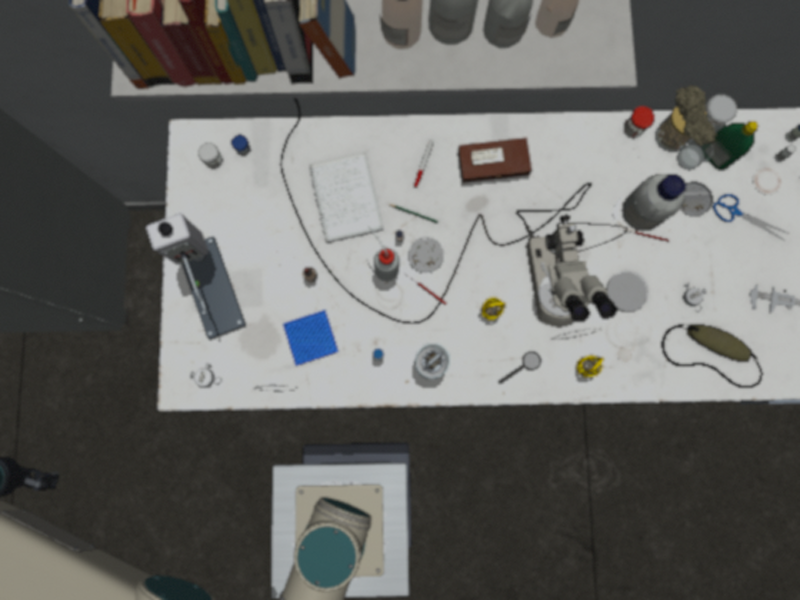

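The pot with the steel basket is at top (431,362) and scene (399,377). The two yellow baskets, at top (492,308) and (589,366), are look-alikes to leave alone. The tray is at top (311,338) and the balance's hook at scene ~(252,235). Next I'll make an enlarged crop of the pot and the hook.

```bash
sed -i 's/K=np.asarray(c\["rotation"\])/K=R.from_quat(c["rotation"]).as_matrix()/; s/np.asarray(c\["rotation"\]).T/R.from_quat(c["rotation"]).as_matrix().T/' h.py
python3 - <<'E'
from h import *
t=viewer.grab_frame("top");s=viewer.grab_frame("scene")
def crop(f,x,y,w=64,h=48,k=6.25): return cv2.resize(f[y:y+h,x:x+w],(400,300),interpolation=cv2.INTER_CUBIC)
cr=[(t,270,230),(s,248,236),(t,100,145),(s,160,115)]
m=[crop(*a) for a in cr]
cv2.imwrite("pics/m1.png",np.vstack([np.hstack(m[:2]),np.hstack(m[2:])]))
c=viewer.get_calibration("top");S=viewer.get_calibration("scene");k=.7
print("proj base",proj(c,[0,0,0]),"tray",[atz(c,u*k,v*k,.008).round(3) for u,v in((284,323),(327,312),(338,352),(295,364))])
print("pot",atz(c,431*k,362*k,.1),"base",[atz(c,u*k,v*k,.016).round(3) for u,v in((244,327),(210,338),(213,236))])
print(tri(c,(431*.7,358*.7),S,(400*.7,352*.7)))
for n,u,v,z in(("vial",378,355,.06),("drop",310,275,.09),("wash",386,262,.15),("forceps",275,388,0),("tally?",205,376,0.02)):print(n,atz(c,u*k,v*k,z).round(3))
E
```

```text
proj base (np.float64(236.93024570096077), np.float64(370.69391186391556)) tray [array([0.492, 0.132, 0.008]), array([0.517, 0.026, 0.008]), array([ 0.418, -0.001,  0.008]), array([0.39 , 0.104, 0.008])]
pot [ 0.38279265 -0.22291743  0.1       ] base [array([0.482, 0.229, 0.016]), array([0.457, 0.311, 0.016]), array([0.714, 0.311, 0.016])]
(array([ 0.39194394, -0.22337037,  0.10544657]), np.float64(0.0012432484275655333))
vial [ 0.404 -0.1    0.06 ]
drop [0.594 0.058 0.09 ]
wash [ 0.609 -0.123  0.15 ]
forceps [0.333 0.154 0.   ]
tally? [0.364 0.32  0.02 ]
```

View pics/m1.png

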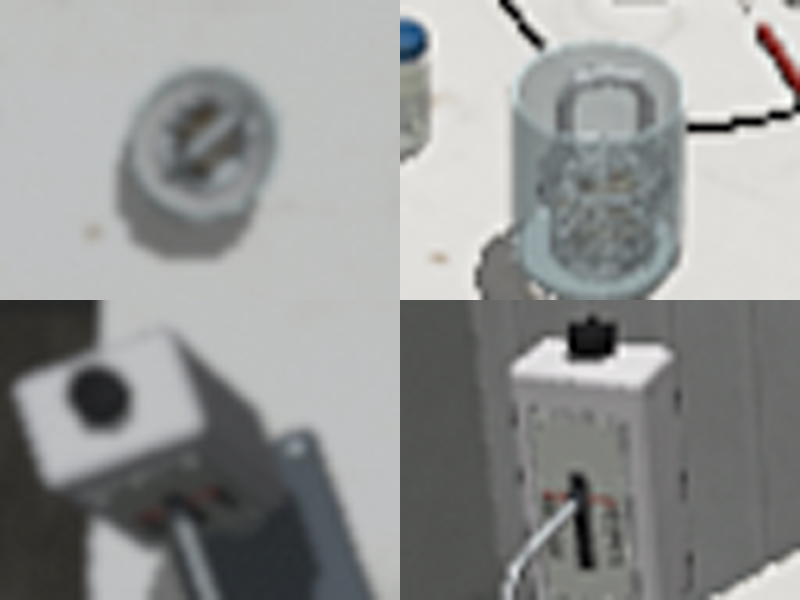

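The crops confirm the grey basket in the pot, with its top bar running diagonally from about (190,160) to (235,118) in the top-left crop. The hook comes out of the housing to the front. Now I'll move for wrist views of the hook and then the pot.

Run:
```python
from h import *
import json
cal={}
def snap(n):
    cal[n]={k:np.asarray(v).tolist() for k,v in viewer.get_calibration("wrist").items()}
    f=viewer.grab_frame("wrist"); cv2.imwrite(f"pics/{n}.png",f); return f
robot.movep([0.36,0.24,0.42],down(1.91)); a=snap("wh")
s=readout.state();print(s["time"],s["joint_positions"].round(2))
robot.movep([0.385,-0.223,0.33],down(0.8)); b=snap("wp")
s=readout.state();print(s["time"],s["joint_positions"].round(2),s["position"])
json.dump(cal,open("cal.json","w"))
for n in cal: print(n,np.round(cal[n]["origin"],3),R.from_quat(cal[n]["rotation"]).as_matrix().round(2).tolist(),cal[n]["fx"])
print("seat guess",proj(cal["wh"],[.511,.292,.168]),"handle",proj(cal["wp"],[.392,-.223,.105]))
cv2.imwrite("pics/m2.png",np.hstack([cv2.resize(x,(400,300),interpolation=cv2.INTER_AREA) for x in(a,b)]))
```

```text
1.9083 [ 0.44 -0.11 -0.06  1.62  0.    0.1 ]
3.6833 [-0.67 -0.09 -0.22  1.43  0.    0.1 ] [ 0.38548228 -0.22232896  0.33027247]
wh [0.282 0.213 0.562] [[-0.33, 0.89, 0.3], [0.94, 0.32, 0.11], [0.0, 0.32, -0.95]] 334.2634838169696
wp [ 0.326 -0.166  0.472] [[0.69, 0.68, 0.23], [0.72, -0.66, -0.22], [0.0, 0.32, -0.95]] 334.2634838169696
seat guess (np.float64(277.8698345102628), np.float64(292.75194505891153)) handle (np.float64(284.0470176903086), np.float64(184.91239012934628))
```

View pics/m2.png

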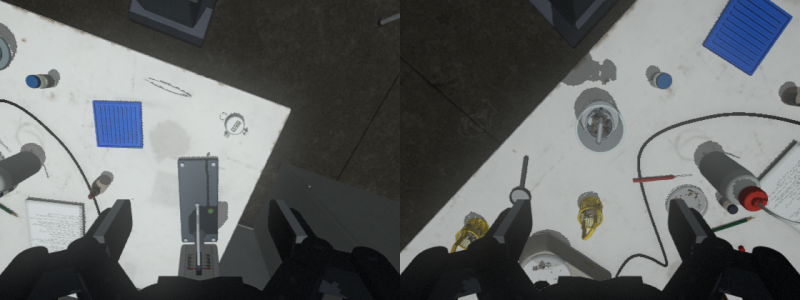

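The left picture shows the hook rod at about (198,205)–(198,270), and the right one shows the pot at (600,120) with the handle bar running near-vertically. I'll enlarge both.

Run:
```python
import cv2,numpy as np
a=cv2.imread("pics/wh.png")[270:350,230:330];b=cv2.imread("pics/wp.png")[125:205,230:330]
r=lambda x:cv2.resize(x,(800,640),interpolation=cv2.INTER_CUBIC)
r=lambda x:cv2.resize(x,(400,320),interpolation=cv2.INTER_CUBIC)
cv2.imwrite("pics/m3.png",np.hstack([r(a),r(b)]))
```

```text
(no output)
```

View pics/m3.png

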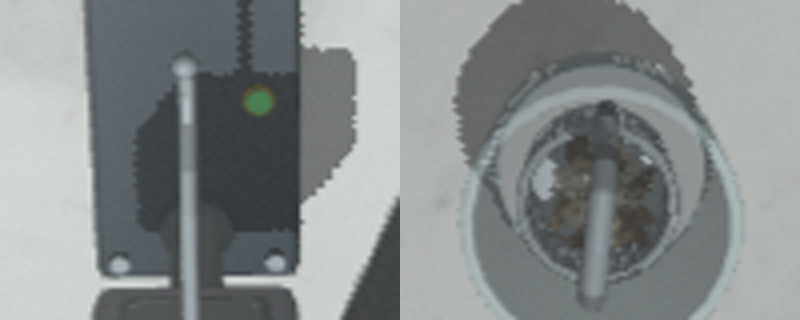

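The hook tip is at crop (184,67), native (276,286.8), and the rod runs to (190,310). The handle bar runs from (593,292) to (604,150) with its middle at about (598,222), and the cup centre is at about (600,195).

Run:
```python
from h import *
import json
cal=json.load(open("cal.json"));w,p=cal["wh"],cal["wp"]
A=lambda u,v,z:atz(w,230+u/4,270+v/4,z)
B=lambda u,v,z:atz(p,230+(u-400)/4,125+v/4,z)
tip=A(184,67,.186);r=A(190,310,.185);d=(r-tip)[:2];print("tip",tip,"len",np.linalg.norm(d),"yaw",np.arctan2(d[1],d[0]))
u=d/np.linalg.norm(d);print("seat",tip[:2]+.025*u)
c=[A(x,y,.016) for x,y in((120,265),(277,262))];print("base back screws",c, "base x-dir yaw",np.arctan2(*((A(97,270,.016)-A(84,0,.016))[1::-1])),np.arctan2(*((A(300,270,.016)-A(300,0,.016))[1::-1])))
a,b=B(593,292,.103),B(604,150,.103);print("bar",a,b,np.arctan2(*(a-b)[1::-1]),np.linalg.norm(a-b));print("mid",B(598,222,.105),"cup",B(600,195,.051))
print("pot",B(601,228,.097))
m=np.array(B(598,222,.105)); th=np.arctan2(*(a-b)[1::-1]); y=np.array([np.cos(th),np.sin(th),0])
for yy,z in((-.023,.09),(-.019,.067),(.023,.09),(-.013,.106),(.013,.106)):
    q=proj(p,[*(m[:2]+yy*y[:2]),z]);print(yy,z,(q[0]-230)*4+400,(q[1]-125)*4)
```

```text
tip [0.4930659  0.28321205 0.186     ] len 0.09511249240225861 yaw 0.3588020650791639
seat [0.51647385 0.29199087]
base back screws [array([0.70290786, 0.32200031, 0.016     ]), array([0.67566374, 0.39386848, 0.016     ])] base x-dir yaw 0.35677891194054606 0.3647448479622088
bar [ 0.39882746 -0.23870431  0.103     ] [ 0.37167915 -0.20816266  0.103     ] -0.8441506941383338 0.04086346606747528
mid [ 0.38480812 -0.22316151  0.105     ] cup [ 0.38761561 -0.22500373  0.051     ]
pot [ 0.38795129 -0.22500662  0.097     ]
-0.023 0.09 604.1132225843005 131.583410618264
-0.019 0.067 602.7800183106704 132.98948753424622
0.023 0.09 592.1324548908212 286.86529811684727
-0.013 0.106 601.5604556109636 176.7617581961889
0.013 0.106 594.515319787937 267.81075461317175
```

Run:
```python
from h import *
P=lambda m:(lambda s:print(m,round(s["time"],2),s["position"].round(4),s["ft_force"].round(2),round(s["width"],3),round(s["gripper_force"],1)))(readout.state())
q=down(.727)
hand.gripper_to(.35)
robot.movep([.386,-.224,.16],q);P("above")
robot.move_linear([.386,-.224,.086],.08);P("in")
hand.gripper_to(0,60);P("grip")
robot.move_linear([.386,-.224,.215],.12);P("lift")
robot.movep([.454,.065,.20],down(.36));robot.dwell(.3);P("over tray")
f=viewer.grab_frame("scene");w=viewer.grab_frame("wrist")
cv2.imwrite("pics/m4.png",np.hstack([cv2.resize(f[100:310,150:430],(400,300)),cv2.resize(w,(400,300))]))
```

```text
above 4.97 [ 0.3868 -0.2247  0.161 ] [1.17 0.18 0.8 ] 0.349 0.0
in 6.05 [ 0.3865 -0.2244  0.0865] [0.23 0.52 0.63] 0.346 0.0
grip 6.38 [ 0.3865 -0.2243  0.0866] [-0.8   1.14  3.04] 0.067 58.6
lift 7.61 [ 0.3854 -0.2235  0.214 ] [ 0.23  0.28 -1.72] 0.074 58.5
over tray 9.05 [0.4541 0.0642 0.2   ] [ 0.18 -0.44 -1.56] 0.07 58.5
```

View pics/m4.png

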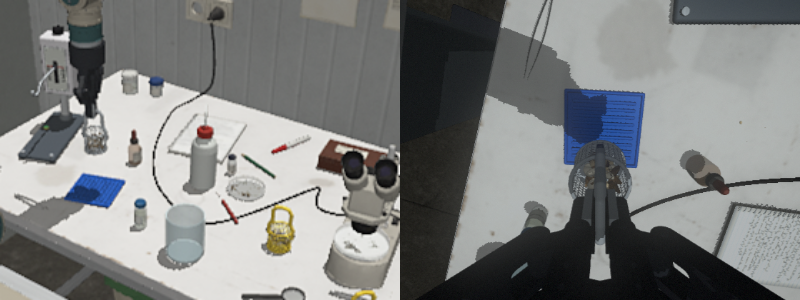

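The basket hangs upright from the gripper and the pot is still standing. Now I'll place it on the tray.

Run:
```python
from h import *
P=lambda m:(lambda s:print(m,round(s["time"],2),s["position"].round(4),s["ft_force"].round(2),round(s["width"],3),round(s["gripper_force"],1)))(readout.state())
robot.move_linear([.454,.065,.097],.1);robot.dwell(.2);P("near")
z=.095;f0=readout.state()["ft_force"][2]
while z>.085:
    robot.move_linear([.454,.065,z],.03)
    if readout.state()["ft_force"][2]-f0>1.2: break
    z-=.001
P("touch")
hand.gripper_to(.35);robot.dwell(.3);P("open")
robot.move_linear([.454,.065,.21],.12);robot.dwell(.1)
hand.gripper_to(1.0)
robot.movep([.40,.03,.26],down(1.93));P("look")
import json
c=viewer.get_calibration("wrist");json.dump({k:np.asarray(v).tolist() for k,v in c.items()},open("cal2.json","w"))
w=viewer.grab_frame("wrist");cv2.imwrite("pics/wb.png",w)
q=proj(c,[.454,.065,.108]);print("pred",q)
cv2.imwrite("pics/m5.png",cv2.resize(w,(800,600)))
```

```text
near 10.53 [0.4546 0.065  0.0976] [ 0.27  0.83 -1.02] 0.071 58.5
touch 12.28 [0.4544 0.0651 0.0897] [-2.24  1.16  5.52] 0.067 59.1
open 12.94 [0.454 0.065 0.089] [ 0.86 -0.08  0.37] 0.345 0.0
look 16.25 [0.4    0.03   0.2599] [-0.5  -0.21 -0.18] 0.998 0.0
pred (np.float64(293.32647187741503), np.float64(260.6532485302916))
```

View pics/m5.png

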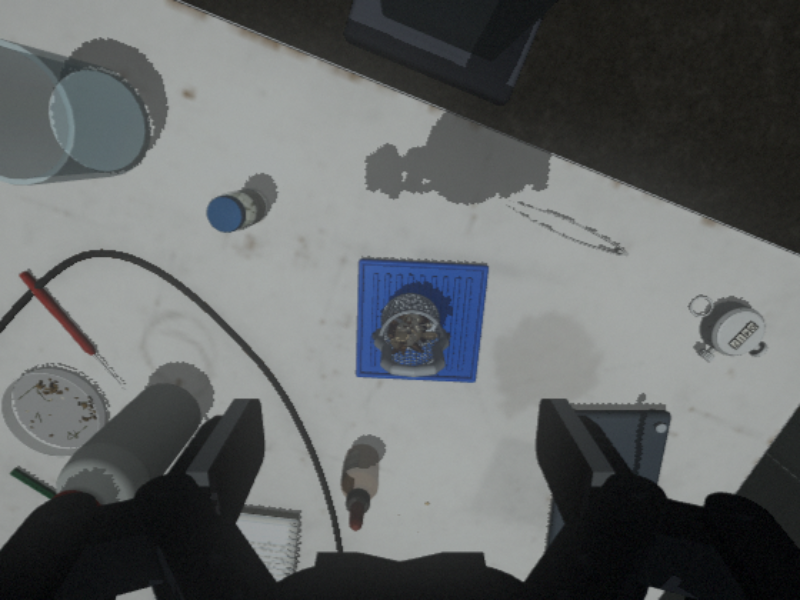

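The basket stands upright on the tray with its bar's middle at about (412,368) and its ends level, (377,340) to (447,338). Regrasp by the legs, then look.

Run:
```python
from h import *
import json
P=lambda m:(lambda s:print(m,round(s["time"],2),s["position"].round(4),s["ft_force"].round(2),round(s["width"],3),round(s["gripper_force"],1)))(readout.state())
c=json.load(open("cal2.json"));m=atz(c,411.5*.7,368*.7,.108);print(m)
a,b=atz(c,377*.7,340*.7,.098),atz(c,447*.7,338*.7,.098);print("bar yaw",np.arctan2(*(b-a)[1::-1]))
x,y=(m[:2]+[.454,.065])/2
q=down(1.93)
robot.movep([x,y,.18],q);P("above")
robot.move_linear([x,y,.065],.1);P("down")   # grasp pt ~84 above bench = 76 above underside
hand.gripper_to(0,50);P("grip")
robot.move_linear([x,y,.17],.1);robot.dwell(.3);P("lift")
w=viewer.grab_frame("wrist");s=viewer.grab_frame("scene")
c=viewer.get_calibration("wrist");print(proj(c,[x,y,.17-.065+.108]))
cv2.imwrite("pics/m6.png",np.hstack([cv2.resize(s[130:235,160:300],(400,300),interpolation=cv2.INTER_CUBIC),cv2.resize(w[210:420,140:420],(400,300),interpolation=cv2.INTER_CUBIC)]))
```

```text
[0.45275142 0.05902183 0.108     ]
bar yaw 1.960893959481671
above 16.79 [0.4524 0.062  0.1796] [-0.09  0.33  0.5 ] 1.0 0.0
down 18.09 [0.4541 0.062  0.0657] [ 0.29 -0.03  0.33] 0.999 0.0
grip 18.55 [0.4546 0.0614 0.0659] [-0.02 -1.83  5.66] 0.521 51.2
lift 20.05 [0.4531 0.062  0.1696] [ 0.27  0.12 -2.22] 0.522 50.7
(np.float64(279.1229713127677), np.float64(345.9066835332251))
```

View pics/m6.png

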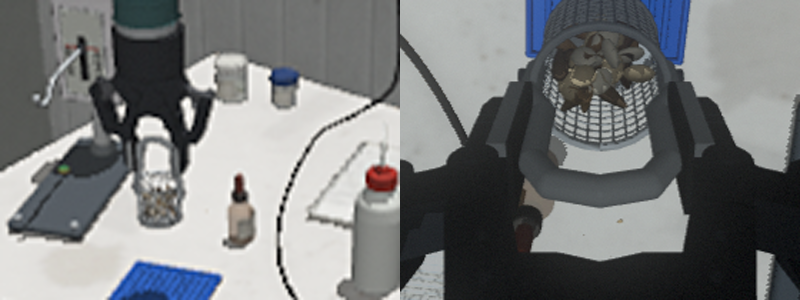

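The basket is held by its legs, level, with the top bar free. Next I'll thread it over the hook tip.

Run:
```python
from h import *
P=lambda m:(lambda s:print(m,round(s["time"],2),s["position"].round(4),s["ft_force"].round(2),round(s["width"],3),round(s["gripper_force"],1)))(readout.state())
u=np.array([np.cos(.36),np.sin(.36)]);seat=np.array([.5155,.292]);q=down(1.93)
at=lambda d,z:[*(seat+d*u),z]
robot.move_linear(at(-.08,.1585),.12,q);robot.dwell(.3);P("pre")
w0=viewer.grab_frame("wrist")
robot.move_linear(at(-.015,.1585),.06);robot.dwell(.2);P("threaded")
w=viewer.grab_frame("wrist");s=viewer.grab_frame("scene");c=viewer.get_calibration("wrist")
print("bar",proj(c,at(-.015,.201)),"tip",proj(c,at(-.025,.186)),"rod",proj(c,at(.03,.188)))
r=lambda x:cv2.resize(x,(400,300),interpolation=cv2.INTER_CUBIC)
cv2.imwrite("pics/m7.png",np.vstack([np.hstack([r(w0[210:420,140:420]),r(w[210:420,140:420])]),np.hstack([r(s[115:205,130:250]),r(w[300:390,220:340])])]))
```

```text
pre 22.29 [0.4407 0.2636 0.1586] [ 0.55 -0.18 -0.92] 0.526 50.7
threaded 23.77 [0.5012 0.2866 0.1585] [-0.19  0.31 -2.1 ] 0.521 50.7
bar (np.float64(279.15807934578163), np.float64(344.6502836678037)) tip (np.float64(279.1588588390397), np.float64(297.6193421890904)) rod (np.float64(279.16644335026217), np.float64(408.64962879176596))
```

View pics/m7.png

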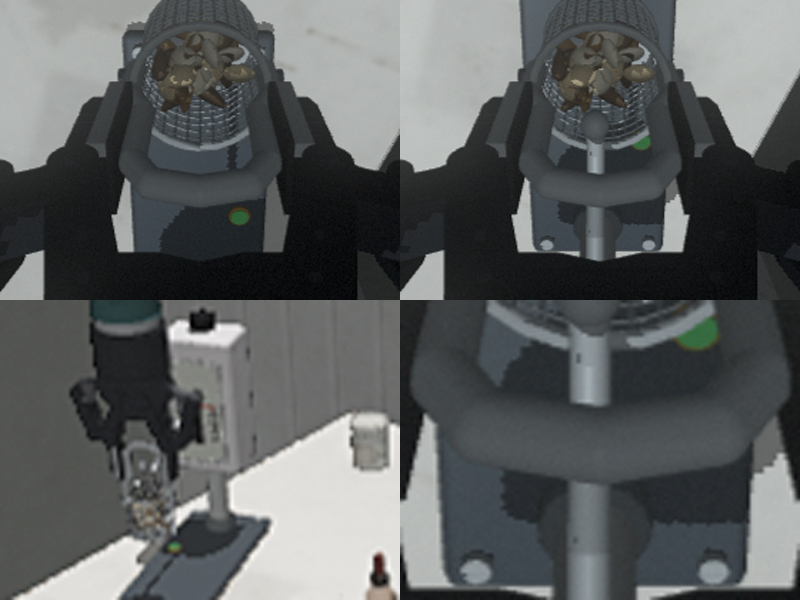

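The hook tip (crop 596,123) is inside the window and the rod runs centred under the bar. Next: move over the seat, lower until the spring carries the load, and let go.

Run:
```python
from h import *
P=lambda m:(lambda s:print(m,round(s["time"],2),s["position"].round(4),s["ft_force"].round(2),round(s["width"],3),round(s["gripper_force"],1)))(readout.state())
def fz():
    v=[]
    for _ in range(8): robot.dwell(.04); v.append(readout.state()["ft_force"][2])
    return np.mean(v)
u=np.array([np.cos(.36),np.sin(.36)]);seat=np.array([.5155,.292])
at=lambda d,z:[*(seat+d*u),z]
robot.move_linear(at(.001,.1585),.05);print("f0",fz())
robot.move_linear(at(.001,.135),.06);print("f",fz())
for z in (.127,.123,.119,.115,.112,.110):
    robot.move_linear(at(.001,z),.04); f=fz(); print(z,round(f,2))
    if f>-.2: break
P("low")
```

```text
f0 -1.2690883135709696
f -1.390701869920359
0.127 -0.73
0.123 -0.31
0.119 -0.41
0.115 0.38
low 27.98 [0.5164 0.2923 0.115 ] [ 0.05 -0.85  1.17] 0.523 50.9
```

Run:
```python
from h import *
P=lambda m:(lambda s:print(m,round(s["time"],2),s["position"].round(4),s["ft_force"].round(2),round(s["width"],3),round(s["gripper_force"],1)))(readout.state())
u=np.array([np.cos(.36),np.sin(.36)]);seat=np.array([.5155,.292])
at=lambda d,z:[*(seat+d*u),z]
hand.gripper_to(.9);robot.dwell(.8);P("open")
robot.move_linear(at(.001,.26),.08)
robot.move_linear(at(-.14,.33),.15);robot.dwell(1.5);P("away")
w=viewer.grab_frame("wrist");s=viewer.grab_frame("scene")
r=lambda x:cv2.resize(x,(400,300),interpolation=cv2.INTER_CUBIC)
cv2.imwrite("pics/m8.png",np.hstack([r(s[125:215,130:250]),r(w[160:400,120:440])]))
```

```text
open 29.2 [0.5164 0.2923 0.115 ] [ 0.83 -0.11  0.77] 0.896 0.0
away 33.87 [0.3845 0.2427 0.33  ] [-1.05 -0.59  0.12] 0.899 0.0
```

View pics/m8.png

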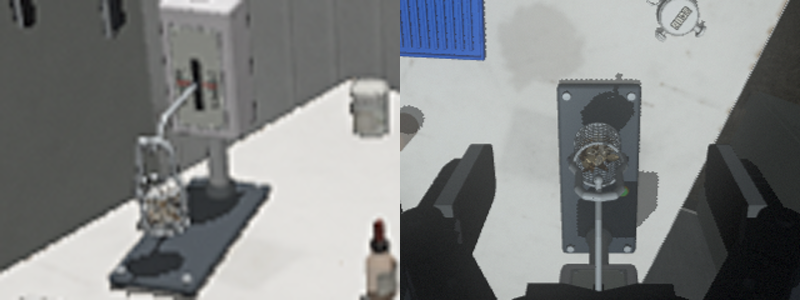

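The basket hangs level on the hook, at about (160,190) in the left crop, and the arm is clear.

Run:
```python
from h import *
robot.dwell(4)
a=viewer.grab_frame("scene");robot.dwell(.25);b=viewer.grab_frame("scene")
print("diff",cv2.absdiff(a,b)[125:215,130:250].max())
print(order.hand_in(), readout.state()["time"])
```

```text
diff 6
the job is handed in; nothing more can be done
the job is handed in; nothing more can be done
```

The basket was set upright on the tray, let go, taken again by its legs and hung on the balance hook; it looked level and still with the arm clear when I handed the job in, about 38 s into the 58 s limit (no verdict was shown).

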